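Set and lock the indexing stage

TASK

Push the dial of the indexing stage round with a fingertip until its red index line lines up with the green target line on the scale, then push the yellow lock tab fully home towards the dial, and move clear. Turn the dial gently, without pinching it or pulling it up; leave the screwdriver, the bottle and the brass bushing where they are.

Things in the scene. Friction and masses are not known exactly. Their poses are not given: they have to be found in the camera images.
- stage: Indexing stage fixed on a 4 mm thick blue mat: dark blue base plate 170 mm (its x) by 240 mm (its y, from -95 to +145 mm), 20 mm high, with a fixed black drum, 150 mm diameter, top 40 mm above the plate's underside, white scale lines every 10 degrees. Origin: on the dial's axis at the plate's underside, 4 mm above the bench; z up; the lock tab is on its +y side.
- dial: Aluminium disc, 120 mm diameter, 4 mm thick, on the drum, turning about the vertical; upper face 44 mm above the stage's origin. Origin: on the axis, at its underside; +x along the red index line. Turns either way, more than a full turn, against 0.12 N m of friction; stays where left. About 12 N of spring and weight hold it down; it can be pulled up 12 mm, which is not wanted.
- index_tip (a point): Outer end of the red index line (3 mm wide), at the dial's rim, 60 mm from the axis, on the dial's upper face.
- target_tip (a point): Inner end of the green target line (3 mm wide, on the drum's scale from 60 to 74 mm from the axis, with a 14 mm wide green clip outside the drum, lower than the dial), 60 mm from the dial's axis, at the height of the dial's upper face. It does not move; when the dial is set the index tip coincides with it.
- post_top (a point): Centre of the top of the black upright finger post on the dial: 12 mm diameter, 30 mm tall (top 74 mm above the stage's origin), 42 mm from the dial's axis, on the side opposite to the red line. Pushing the post sideways (about 3 N) turns the dial.
- lock_face (a point): Point on the outer face (away from the dial) of the yellow lock tab, mid-width, 11 mm below its top. The tab is an upright plate 28 mm wide (stage x), 12 mm thick (stage y), top 61 mm above the stage's origin, outer face 119 mm from the dial's axis when unlocked. It slides along the stage's -y, towards the dial. The space outside it is free above the base plate.
- lock (a joint): Travel of the lock tab towards the dial: 0 m unlocked (at the start), 0.018 m fully home against its stop. About 2 N of friction; stays where it is left.
- screwdriver: Loose blue-handled screwdriver lying on the mat, 200 mm long, beyond the stage; not to be moved. Origin at mid-length on its underside.
- bottle: Loose white bottle with red cap, 38 mm diameter, 85 mm tall, standing on the mat beside the stage; not to be moved. Origin at the centre of its underside.
- bushing: Loose brass bushing, 32 mm outer diameter, 30 mm tall, standing on the mat beside the stage; not to be moved. Origin at the centre of its underside.

How it is judged:
By the outcome, as a careful person would: the job done as asked, in the order asked, and still so for the second after the job is handed in, with the robot touching nothing.
It also fails if it takes over 54 s, if anything falls off the work surface, if the arm or the gripper's body presses on something with over 40 N, if the wrist force passes 120 N, or if a joint passes its speed limit or range.

ROBOT

A 6-joint arm with a two-finger parallel gripper is mounted at the origin on the work surface. World frame = base frame: x ahead of the robot, y to its left, z up, the work surface at z = 0. Lengths are in m, angles in rad, forces in N, time in s.
With the tool pointing down it reaches from about 0.4 to 0.925 m from the base axis. Payload 3.4 kg.
Tool frame: the origin (TCP) lies at the very end of the fingers, on their centre line; the grasp point (between the pads) lies 19 mm behind it; z points along the fingers, y is the direction in which the jaws open and shut (so a half turn about z gives the same grasp; the last joint's range is limited). The gripper opens to 85 mm and grips with 20 to 120 N. Pads are 22 mm wide; open, the fingers measure 114 mm over their backs; the gripper's body (76 mm by 85 mm) begins 54 mm behind the grasp point. The pads swing forward as they close: fully open they stand 13 mm farther back than shut.
Start: joints at [1.274, 0.307, 1.506, -0, 1.328, -0.073], TCP at [0.128, 0.561, 0.204] pointing down, gripper open.
Joint ranges: [-3.12, 3.12], [-1.05, 2.28], [0.14, 2.33], [-1.42, 4.57], [0.1, 2.73], [-2.68, 2.68]. Speed limits (rad/s): [2.57, 2.57, 3.14, 3.14, 3.14, 3.14].

INTERFACE

Orientations are given as a rotation vector (axis times angle).
In Python, from bench import sense, camera, sign_off gives the robot as it stands. The module is installed in compiled form; this text tells all that it offers.
- The arm moves only by the tool servo_tool, never from a script. Its argument "increments" is one flat list of numbers, 4 for each row, row after row: the shift along the tool's x, y, z in m, then the turn about the tool's z in rad. A call has 1 to 12 rows; each row is the pose to reach, as a shift and turn from the pose measured when the call began, along the tool's axes at that moment; what a row does not reach only later rows make up. A row lasts 1/8 s, in which the tool goes at most 62.5 mm and 10.7 degrees, less where a joint would pass 70% of its speed; a pose out of reach is approached as far as the arm can. A call with a gripper value outside its range is refused whole. "jaw" is the gripper's target within -1 to 1 (shut at 1, half-way at 0, fully open at -1), set as the call begins (left out, the last holds). The fingers move at their own pace and stop on an object; "force" is the grip in N (left out, the last holds). Time passes only in rows, so rows that repeat a pose let the fingers close. It gives the time, the measured TCP pose, the force and the opening at its end, in the units of the state.
- sense(): the state, without advancing time (a new reading comes with each control period).
- camera(name): name is "scene" or "top" or "wrist"; returns a dict with "color" (384x512x3 uint8, red, green, blue), "fx", "fy", "cx", "cy" (pixels), "dist_coeffs" ([k1, k2, p1, p2, k3] as OpenCV has them; the pictures are not rectified), "T" (4x4, takes a point from camera to world coordinates). Camera axes: x right, y down, z forward; pixel columns grow to the right and rows downward; lengths in m; the calibration is good to about 2 mm. A picture is of the moment at which its call begins. There is no depth.
- sign_off(): hands the job in, once; it reports no verdict.
The state is a dict: "time": time; "joints": joint angles; "qvel": joint speeds; "tau": joint torques, N m; "ee_pos": TCP position; "eef_rot": TCP orientation; "contact_force": force on the tool from outside, world axes, zero at the start; "wrist_torque": the same for the moment, N m; "grip_width": finger opening in m.
Only numpy, scipy, OpenCV 4.12 (cv2) and the standard library are available. Lean on these libraries where they do the work, as an engineer would, in place of code of your own. Each camera call takes 0.05 s, during which the arm holds its last target. There are 200 camera calls.

## Working session

There is one attempt and no reset: what is moved stays moved. The work goes in short steps, Python scripts to look and compute and a tool call to move; the robot and the scene stay as the last step left them, time stands still between calls to the robot, and variables do not carry over. Pictures are saved under pics/ and viewed, about 8 in all and at most 12, crops included, and the job is handed in when it is done.

Besides the shell and the picture viewer there is one more tool, called after "Call:" as a command line: name --argument value ..., lists and objects as JSON in quotes. servo_tool: Moves the arm, as the interface text tells. Its arguments: {"type":"object","properties":{"increments":{"type":"array","items":{"type":"number"}},"jaw":{"type":"number"},"force":{"type":"number"}},"required":["increments"]}

```bash
mkdir -p pics
cat > h.py <<'E'
import numpy as np, cv2
from bench import sense, camera, sign_off
def snap(name,fn,crop=None,scale=1):
    c=camera(name); im=c["color"][:,:,::-1].copy(); np.savez(f"pics/{fn}.npz",**{k:np.array(v) for k,v in c.items()})
    if crop: u0,v0,u1,v1=crop; im=im[v0:v1,u0:u1]
    im=cv2.resize(im,None,fx=scale,fy=scale,interpolation=cv2.INTER_CUBIC); cv2.imwrite(f"pics/{fn}.png",im); return c
def ray(c,uv,z):
    K=np.array([[c["fx"],0,c["cx"]],[0,c["fy"],c["cy"]],[0,0,1]],float)
    p=cv2.undistortPoints(np.array([[uv]],float),K,np.array(c["dist_coeffs"],float)).ravel()
    T=np.array(c["T"]); d=T[:3,:3]@[p[0],p[1],1]; o=T[:3,3]
    return o+d*(z-o[2])/d[2]
def proj(c,P):
    K=np.array([[c["fx"],0,c["cx"]],[0,c["fy"],c["cy"]],[0,0,1]],float)
    W=np.linalg.inv(np.array(c["T"])); q,_=cv2.projectPoints(np.array(P,float).reshape(-1,1,3),cv2.Rodrigues(W[:3,:3])[0],W[:3,3],K,np.array(c["dist_coeffs"],float)); return q[:,0]
E
python3 - <<'E'
from h import *
snap("top","t0",scale=1.5);snap("scene","s0",scale=1.5);print(sense())
E
```

```text
{'time': 0.1, 'joints': array([ 1.27350322e+00,  3.07501517e-01,  1.50754787e+00, -2.04847534e-05,
        1.32842174e+00, -7.35153861e-02]), 'qvel': array([-0.00127962,  0.00042575, -0.00185819, -0.00034271,  0.00014226,
       -0.00043828]), 'tau': array([ 1.60012518e-03, -4.58527637e+01, -2.52607977e+01, -1.33318645e-04,
        5.59796186e-03,  1.53551736e-05]), 'ee_pos': array([0.12743879, 0.55999296, 0.20276938]), 'eef_rot': array([-3.50731916e-01, -3.12162301e+00,  2.90558403e-03]), 'contact_force': array([ 0.11580756, -0.58317678, -0.23849214]), 'wrist_torque': array([-0.03450583, -0.00117733,  0.00921767]), 'grip_width': 0.08514583574513068}
```

View pics/t0.png

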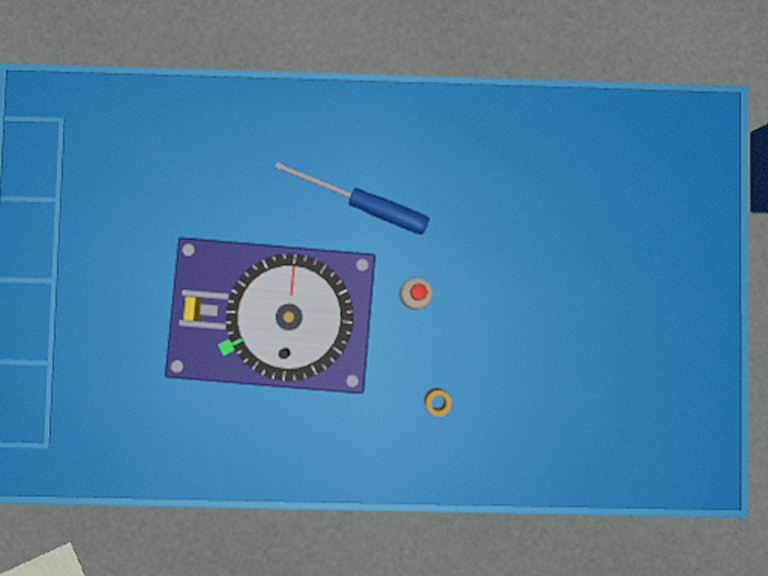

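View pics/s0.png

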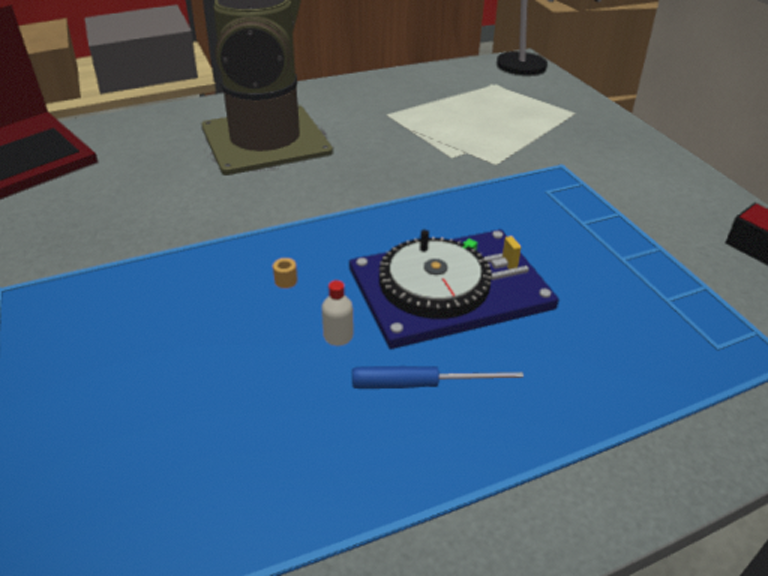

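Top view: dial centre ≈(288,317), index tip ≈(294,265), green inner end ≈(243,341), post top ≈(284,352), tab ≈(192,308) (all at 1.5x). I'll refine these in a crop.

Run:
```python
from h import *
d=np.load("pics/t0.npz"); im=d["color"][:,:,::-1][150:270,105:260]
cv2.imwrite("pics/t0c.png",cv2.resize(im,None,fx=5,fy=5,interpolation=cv2.INTER_CUBIC))
for n,uv,z in [("c",(288.5,317),.048),("idx",(294,265),.048),("tgt",(243,341),.048),("post",(284.5,352),.078),("tab",(192,308),.065),("bot",(419,292),.089),("bush",(438,403),.034),("sd1",(428,226),.01),("sd2",(277,165),.01)]:
    print(n,ray(d,np.array(uv)/1.5,z).round(4))
print(d["T"])
```

```text
c [0.5219 0.0977 0.048 ]
idx [0.5831 0.093  0.048 ]
tgt [0.4926 0.1498 0.048 ]
post [0.4824 0.0979 0.078 ]
tab [0.5295 0.2066 0.065 ]
bot [ 0.5534 -0.0516  0.089 ]
bush [ 0.4242 -0.0811  0.034 ]
sd1 [ 0.6382 -0.0669  0.01  ]
sd2 [0.709  0.1213 0.01  ]
[[ 0.02417142 -0.99843306  0.05046941  0.52168868]
 [-0.99951318 -0.02513206 -0.01848712  0.00978987]
 [ 0.01972655 -0.04999798 -0.99855449  0.91577026]
 [ 0.          0.          0.          1.        ]]
```

View pics/t0c.png

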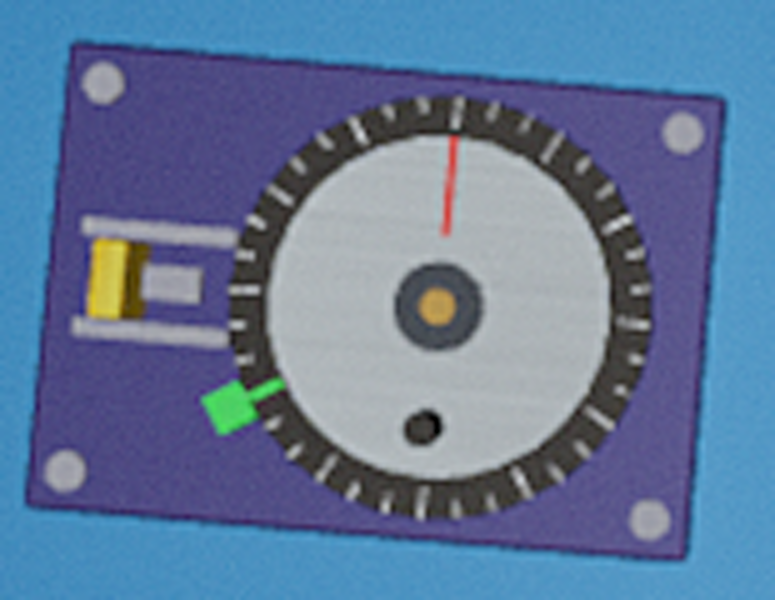

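Crop: disc spans u 267–612, v 134–479 (centre ≈(439.5,306.5)), index tip (456,136), green inner end (284,383), post top (427,427), tab top face centre ≈(108,279).

```bash
cat >> h.py <<'E'
def rel(P,ang,turn_to=None):
    """increment (tool axes) to reach world P with tool-x world angle turn_to(deg)"""
    pass
def pose():
    s=sense(); R=cv2.Rodrigues(np.array(s["eef_rot"]))[0]; return s["ee_pos"],R,np.degrees(np.arctan2(R[1,0],R[0,0]))%360
def rows(tg):
    p,R,a=pose(); out=[]
    for x,y,z,ang in tg:
        d=R.T@(np.array([x,y,z])-p); out.append([*d.round(4),round(-np.radians((ang-a+180)%360-180),3)])
    return out
E
python3 - <<'E'
from h import *
d=np.load("pics/t0.npz")
f=lambda u,v,z: ray(d,(105+(u+.5)/5-.5,150+(v+.5)/5-.5),z)
c=f(439.5,306.5,.048); print("c",c.round(4))
for n,u,v,z in [("idx",456,136,.048),("tgt",284,383,.048),("post",427,427,.078),("tab",108,279,.065)]:
    p=f(u,v,z); e=p-c; print(n,p.round(4),np.hypot(*e[:2]).round(4),np.degrees(np.arctan2(e[1],e[0])).round(2))
for n,u,v in [("a",103,83),("b",683,132),("c",650,520),("d",66,470)]: print(n,f(u,v,.026).round(4))
print(pose())
E
```

```text
c [0.5227 0.0974 0.048 ]
idx [0.5828 0.0934 0.048 ] 0.0603 -3.8
tgt [0.4946 0.1509 0.048 ] 0.0605 117.68
post [0.4818 0.0973 0.078 ] 0.0408 -179.95
tab [0.5293 0.2097 0.065 ] 0.1125 86.61
a [0.6003 0.2232 0.026 ]
b [0.5879 0.0135 0.026 ]
c [0.448  0.0219 0.026 ]
d [0.461  0.2313 0.026 ]
(array([0.12743879, 0.55999296, 0.20276938]), array([[-9.75067141e-01,  2.21909416e-01, -5.31253139e-04],
       [ 2.21910021e-01,  9.75065483e-01, -1.80189456e-03],
       [ 1.18149230e-04, -1.87485857e-03, -9.99998235e-01]]), np.float64(167.17875739954522))
```

Run:
```python
from h import *
print(rows([(.483,.132,.2,86.2),(.483,.132,.11,86.2),(.483,.132,.06,86.2)]))
```

```text
[[np.float64(-0.4417), np.float64(-0.3384), np.float64(0.0034), np.float64(1.413)], [np.float64(-0.4417), np.float64(-0.3382), np.float64(0.0934), np.float64(1.413)], [np.float64(-0.4417), np.float64(-0.3382), np.float64(0.1434), np.float64(1.413)]]
```

Call:
servo_tool --increments '[-0.055,-0.042,0.003,0.17,-0.11,-0.084,0.003,0.35,-0.155,-0.119,0.003,0.5,-0.2,-0.153,0.003,0.65,-0.245,-0.187,0.003,0.8,-0.29,-0.221,0.003,0.95,-0.335,-0.256,0.003,1.1,-0.38,-0.29,0.003,1.25,-0.42,-0.322,0.003,1.413,-0.4417,-0.3382,0.003,1.413,-0.4417,-0.3382,0.02,1.413,-0.4417,-0.3382,0.02,1.413]' --jaw 1 --force 30

```text
time: 1.6
ee_pos: [0.4817, 0.1314, 0.1819]
eef_rot: [-2.294, -2.145, 0.008]
contact_force: [-0.1, 0.9, -1.8]
grip_width: 0.0002
```

Run:
```python
from h import *
snap("wrist","w0",scale=1.2);print(pose()[0],pose()[2],sense()["contact_force"],sense()["grip_width"])
print(rows([(.483,.132,.09,86.2),(.483,.132,.06,86.2)]))
```

```text
[0.48213498 0.13190645 0.18262581] 86.19970842582931 [0.09450198 0.1003091  0.03263887] 2.886710405434524e-05
[[np.float64(0.0004), np.float64(0.0011), np.float64(0.0926), np.float64(-0.0)], [np.float64(0.0004), np.float64(0.0012), np.float64(0.1226), np.float64(-0.0)]]
```

View pics/w0.png

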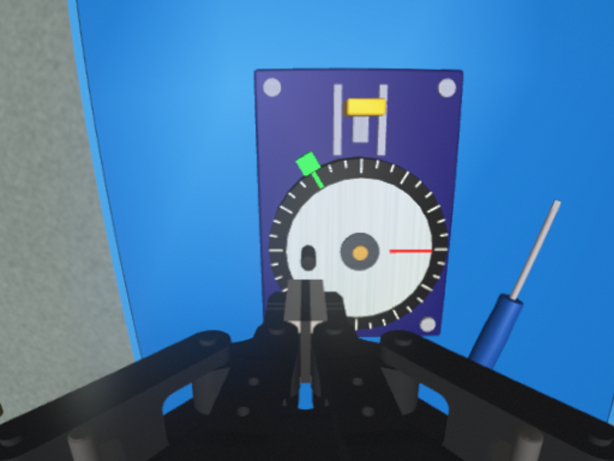

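Run:
```python
from h import *
d=np.load("pics/w0.npz"); print(d["T"].round(3))
print((proj(d,[pose()[0],(.4808,.1002,.078),(.5227,.0974,.048),(.483,.132,.06),(.483,.132,.048)])*1.2).round(1))
```

```text
[[ 0.998 -0.064 -0.022  0.486]
 [-0.068 -0.961 -0.267  0.199]
 [-0.004  0.268 -0.963  0.352]
 [ 0.     0.     0.     1.   ]]
[[308.  275.7]
 [308.5 263.1]
 [359.5 250.5]
 [308.5 215.8]
 [308.4 212.4]]
```

Wrist view: the post top ≈(308,264), where it was predicted to be; target location clear. Descend beside the post.

Call:
servo_tool --increments '[0.0,0.001,0.04,0,0.0,0.001,0.08,0,0.0,0.001,0.11,0,0.0,0.001,0.122,0,0.0,0.001,0.122,0]'

```text
time: 2.28
ee_pos: [0.4826, 0.1319, 0.0606]
eef_rot: [-2.292, -2.147, 0.007]
contact_force: [0.4, 0.8, 0.4]
grip_width: -0.0001
```

```bash
cat >> h.py <<'E'
C=np.array([.5227,.0974])
def arc(post_angles,b,z=.06,r=.042):
    """finger centre b behind post (CCW push), tool x = post angle-90"""
    t=[]
    for a in post_angles:
        q=np.radians(a); p=C+r*np.array([np.cos(q),np.sin(q)])-b*np.array([-np.sin(q),np.cos(q)]); t.append((*p,z,a-90))
    return t
E
python3 - <<'E'
from h import *
print(pose()[0],pose()[2],sense()["contact_force"])
print(rows(arc([176.2]*3,.022)))
E
```

```text
[0.48258216 0.13190895 0.06057398] 86.2378838125838 [0.42041115 0.7704109  0.36299268]
[[np.float64(-0.0098), np.float64(0.0003), np.float64(0.0006), np.float64(0.001)], [np.float64(-0.0098), np.float64(0.0003), np.float64(0.0006), np.float64(0.001)], [np.float64(-0.0098), np.float64(0.0003), np.float64(0.0006), np.float64(0.001)]]
```

Approach slowly until contact.

Call:
servo_tool --increments '[-0.004,0,0,0,-0.008,0,0,0,-0.011,0,0,0,-0.013,0,0,0,-0.013,0,0,0]'

```text
time: 2.9
ee_pos: [0.4817, 0.1187, 0.0607]
eef_rot: [-2.293, -2.146, 0.007]
contact_force: [0.5, 0.5, -0.3]
grip_width: 0.0002
```

Call:
servo_tool --increments '[-0.002,0,0,0,-0.004,0,0,0,-0.004,0,0,0]'

```text
time: 3.28
ee_pos: [0.4814, 0.1146, 0.0607]
eef_rot: [-2.293, -2.146, 0.007]
contact_force: [0.0, -0.5, -0.6]
grip_width: 0.0001
```

Call:
servo_tool --increments '[-0.002,0,0,0,-0.004,0,0,0,-0.004,0,0,0]'

```text
time: 3.65
ee_pos: [0.4811, 0.1105, 0.0607]
eef_rot: [-2.293, -2.146, 0.007]
contact_force: [-0.3, 0.4, 0.5]
grip_width: 0.0002
```

Run:
```python
from h import *
snap("wrist","w1",scale=1.2);print(pose()[0],sense()["contact_force"],sense()["wrist_torque"])
```

```text
[0.48113247 0.11051199 0.06069988] [ 1.21371667 -0.25410262 -0.44582343] [-0.01445813 -0.01616719 -0.04422944]
```

View pics/w1.png

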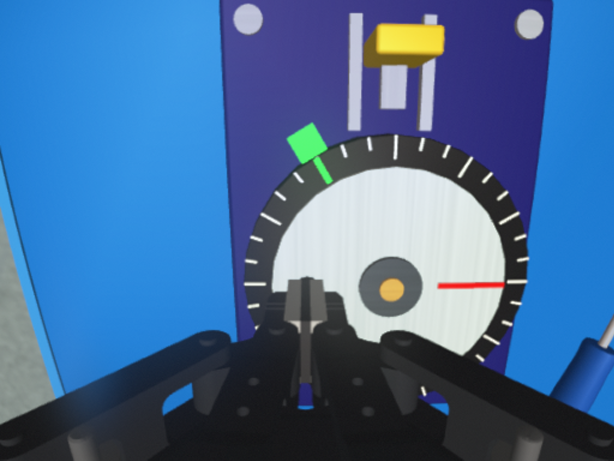

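Wrist view: post hidden behind the finger; index tip at ≈(504,285), hub (391,289), green inner end (330,183). Compute the index angle.

Run:
```python
from h import *
d=np.load("pics/w1.npz")
for n,u,v in [("in",438,286),("out",504,285),("tg",330,183)]:
    p=ray(d,(u/1.2,v/1.2),.048); e=p[:2]-C; print(n,p.round(4),np.hypot(*e),np.degrees(np.arctan2(e[1],e[0])))
```

```text
in [0.5472 0.0953 0.048 ] 0.024556852109027638 -4.964895815189073
out [0.5822 0.0931 0.048 ] 0.0596503153853997 -4.137547249235644
tg [0.4946 0.1513 0.048 ] 0.06080069533701214 117.48417578557827
```

Call:
servo_tool --increments '[-0.001,0,0,0,-0.002,0,0,0,-0.003,0,0,0,-0.003,0,0,0]'

```text
time: 4.2
ee_pos: [0.4809, 0.1075, 0.0607]
eef_rot: [-2.293, -2.146, 0.007]
contact_force: [-0.2, -0.2, 0.9]
grip_width: 0.0003
```

Run:
```python
from h import *
print(pose()[0],sense()["contact_force"],sense()["wrist_torque"])
snap("wrist","w2",crop=(150,100,512,384),scale=2)
```

```text
[0.48094481 0.10745223 0.06072876] [-0.15651658 -0.24667881  0.86333032] [-0.0276167   0.01712413 -0.00302708]
```

View pics/w2.png

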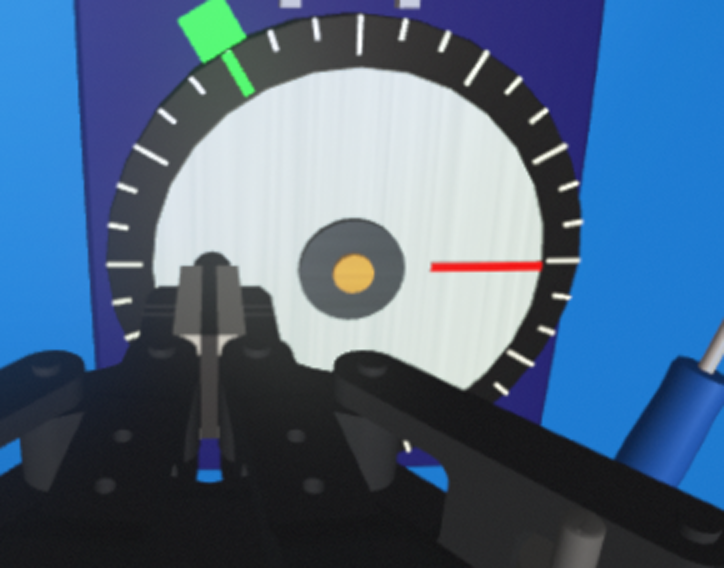

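Wrist view: a black rounded shape (the post's foot) peeks out at ≈(212,255) above the fingertip edge (v≈266); index unmoved. Compute where those sit.

Run:
```python
from h import *
d=np.load("pics/w2.npz")
g=lambda u,v,z: ray(d,(150+(u+.5)/2-.5,100+(v+.5)/2-.5),z).round(4)
print("foot",g(212,251,.048)); print("tip edge L,R",g(181,266,.0607),g(240,266,.0607),g(210,266,.0607))
print("scale",g(212,266,.048))
print("ixo",g(542,265,.048),g(432,267,.048))
print((proj(d,[pose()[0],(.4808,.1002,.048),(.4808,.1062,.048)])-[150,100])*2)
```

```text
foot [0.4808 0.1055 0.048 ]
tip edge L,R [0.4721 0.1064 0.0607] [0.4886 0.1053 0.0607] [0.4802 0.1059 0.0607]
scale [0.4804 0.1006 0.048 ]
ixo [0.5822 0.0936 0.048 ] [0.5473 0.0956 0.048 ]
[[211.81794105 259.98290185]
 [212.79760637 266.78898578]
 [211.48629977 248.20128165]]
```

Run:
```python
from h import *
c=snap("scene","s1",crop=(215,110,385,240),scale=4)
print(((proj(c,[pose()[0],(.4808,.1,.078),(.4808,.1,.048)])-[215,110])*4).round())
```

```text
[[282. 204.]
 [270. 179.]
 [267. 227.]]
```

View pics/s1.png

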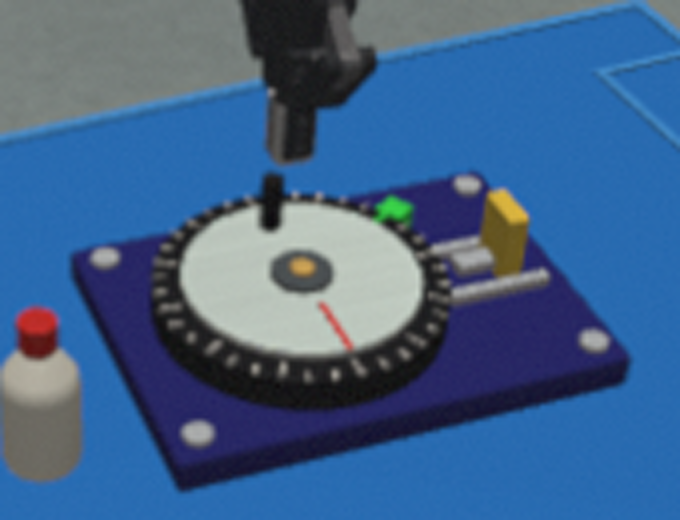

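Scene view: the fingertip's end (≈(290,160)) is well above the post top (≈(270,178)); the reported TCP projects to (282,204). So the real tip stands ~28 mm behind the reported TCP. The wrist picture agrees (~30 mm). I'll back off, go lower by 28 mm in small steps watching the force, and retry.

Call:
servo_tool --increments '[0.012,0,0,0,0.024,0,0,0,0.025,0,0,0,0.025,0,0.007,0,0.025,0,0.014,0,0.025,0,0.02,0,0.025,0,0.025,0,0.025,0,0.025,0]'

```text
time: 5.3
ee_pos: [0.4821, 0.1322, 0.0351]
eef_rot: [-2.293, -2.145, 0.008]
contact_force: [0.0, -0.3, 0.4]
grip_width: -0.0001
```

Run:
```python
from h import *
print(pose()[0],pose()[2],sense()["contact_force"])
c=snap("scene","s2",crop=(215,110,385,240),scale=4)
```

```text
[0.48208244 0.13216624 0.03510941] 86.17593960436902 [ 0.02382227 -0.31070598  0.41632691]
```

View pics/s2.png

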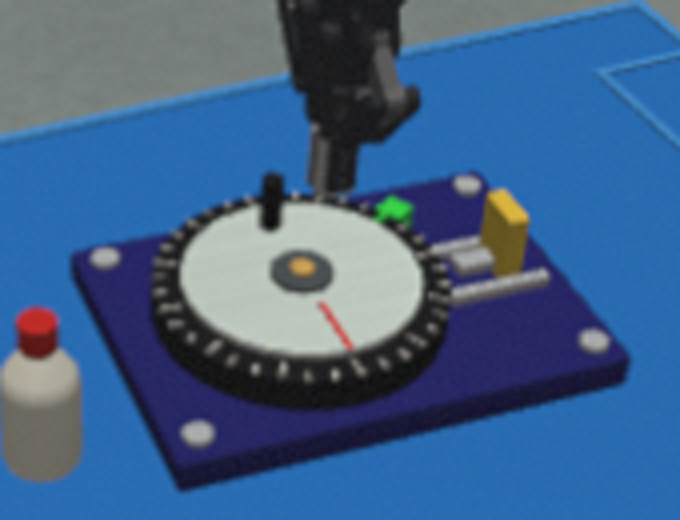

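Scene view: tip now ends at ≈(333,190), below post-top level and clear of the disc. Approach.

Call:
servo_tool --increments '[-0.004,0,0.001,0,-0.008,0,0.002,0,-0.011,0,0.002,0,-0.013,0,0.002,0,-0.015,0,0.002,0,-0.017,0,0.002,0,-0.017,0,0.002,0]'

```text
time: 6.22
ee_pos: [0.4813, 0.1155, 0.0335]
eef_rot: [-2.294, -2.145, 0.007]
contact_force: [-0.3, 1.1, 0.8]
grip_width: 0.0003
```

Run:
```python
from h import *
d=np.load("pics/s2.npz")
for z in (.035,.05,.06,.065): print(z,((proj(d,[(.482,.132,z)])-[215,110])*4).round())
print(pose()[0],pose()[2],sense()["contact_force"])
```

```text
0.035 [[322. 235.]]
0.05 [[324. 212.]]
0.06 [[325. 196.]]
0.065 [[326. 188.]]
[0.48126684 0.11553949 0.03350381] 86.15704193200553 [-0.25251607  1.07444352  0.75666461]
```

Run:
```python
from h import *
for r in rows(arc([176.2,180,184,188,192,196,200,204,208,212,216,216],.0155,z=.0335)): print(*map(float,r),sep=", ",end=",\n")
```

```text
0.0001, 0.0005, 0.0, -0.001,
-0.0027, -0.0004, 0.0, -0.067,
-0.0057, -0.0012, 0.0, -0.137,
-0.0088, -0.0017, 0.0, -0.207,
-0.0119, -0.0021, 0.0, -0.277,
-0.015, -0.0022, 0.0, -0.346,
-0.0181, -0.0021, 0.0, -0.416,
-0.0212, -0.0018, 0.0001, -0.486,
-0.0243, -0.0013, 0.0001, -0.556,
-0.0274, -0.0006, 0.0001, -0.626,
-0.0303, 0.0004, 0.0001, -0.695,
-0.0303, 0.0004, 0.0001, -0.695,
```

Call:
servo_tool --increments '[-0.0027,-0.0004,0,-0.067,-0.0057,-0.0012,0,-0.137,-0.0088,-0.0017,0,-0.207,-0.0119,-0.0021,0,-0.277,-0.015,-0.0022,0,-0.346,-0.0181,-0.0021,0,-0.416,-0.0212,-0.0018,0,-0.486,-0.0243,-0.0013,0,-0.556,-0.0274,-0.0006,0,-0.626,-0.0303,0.0004,0,-0.695,-0.0303,0.0004,0,-0.695]'

```text
time: 7.6
ee_pos: [0.4784, 0.0853, 0.0334]
eef_rot: [-1.426, -2.794, 0.007]
contact_force: [-3.1, 0.9, 1.6]
grip_width: -0.0002
```

Run:
```python
from h import *
print(pose()[0],pose()[2],sense()["contact_force"])
c=camera("wrist"); np.savez("pics/w3.npz",**{k:np.array(v) for k,v in c.items()})
im=c["color"].astype(int); m=(im[...,0]>150)&(im[...,1]<70)&(im[...,2]<70)
v,u=np.nonzero(m); print(len(u))
P=np.array([ray(c,(a,b),.048)[:2] for a,b in zip(u,v)])-C; r=np.hypot(*P.T); k=r<.064
print(k.sum(),r[k].min(),r[k].max(),np.degrees(np.arctan2(*P[k].mean(0)[::-1])))
```

```text
[0.47843484 0.08527768 0.03339988] 125.92228148640903 [-3.06850672  0.94865835  1.59196851]
222
222 0.024841229371281262 0.05934838798647691 35.77835042753821
```

Contact made; the index is now at 35.8°, tracking the finger. Continue.

```bash
cat >> h.py <<'E'
def index(c):
    im=c["color"].astype(int); out=[]
    for m in ((im[...,0]>150)&(im[...,1]<70)&(im[...,2]<70),(im[...,1]>150)&(im[...,0]<110)&(im[...,2]<150)):
        v,u=np.nonzero(m)
        if len(u)==0: out.append(None); continue
        P=np.array([ray(c,(a,b),.048)[:2] for a,b in zip(u,v)])-C; r=np.hypot(*P.T); k=r<(.064 if not out else .0735)
        if k.sum()<5: out.append((int(k.sum()),None)); continue
        out.append((int(k.sum()),r[k].min().round(4),r[k].max().round(4),np.degrees(np.arctan2(*P[k].mean(0)[::-1])).round(2)))
    return out
E
python3 - <<'E'
from h import *
print(index(np.load("pics/w3.npz")),index(np.load("pics/t0.npz")),index(np.load("pics/w2.npz")))
for r in rows(arc([220,225,230,235,240,245,250,255,260,265,270,270],.0155,z=.0335)): print(*map(float,r),sep=", ",end=",\n")
E
```

```text
[(222, np.float64(0.0248), np.float64(0.0593), np.float64(35.78)), (178, np.float64(0.0611), np.float64(0.0735), np.float64(118.58))] [(7, np.float64(0.0315), np.float64(0.0598), np.float64(-2.84)), (17, np.float64(0.0609), np.float64(0.0735), np.float64(117.08))] [(180, np.float64(0.0248), np.float64(0.0593), np.float64(-3.88)), (138, np.float64(0.0611), np.float64(0.0734), np.float64(117.42))]
-0.0037, -0.0, -0.0001, -0.072,
-0.0075, -0.001, -0.0001, -0.159,
-0.0113, -0.0016, -0.0001, -0.246,
-0.0152, -0.0018, -0.0001, -0.333,
-0.0191, -0.0017, -0.0002, -0.421,
-0.023, -0.0013, -0.0002, -0.508,
-0.0269, -0.0005, -0.0002, -0.595,
-0.0306, 0.0006, -0.0002, -0.683,
-0.0342, 0.002, -0.0002, -0.77,
-0.0377, 0.0037, -0.0002, -0.857,
-0.0411, 0.0058, -0.0002, -0.944,
-0.0411, 0.0058, -0.0002, -0.944,
```

Call:
servo_tool --increments '[-0.0037,0,0,-0.072,-0.0075,-0.001,0,-0.159,-0.0113,-0.0016,0,-0.246,-0.0152,-0.0018,0,-0.333,-0.0191,-0.0017,0,-0.421,-0.023,-0.0013,0,-0.508,-0.0269,-0.0005,0,-0.595,-0.0306,0.0006,0,-0.683,-0.0342,0.002,0,-0.77,-0.0377,0.0037,0,-0.857,-0.0411,0.0058,0,-0.944,-0.0411,0.0058,0,-0.944]'

```text
time: 9.15
ee_pos: [0.5066, 0.0548, 0.033]
eef_rot: [-0.003, -3.134, 0.005]
contact_force: [-2.8, -1.3, 1.0]
grip_width: 0.0002
```

Run:
```python
from h import *
print(pose()[0],pose()[2],sense()["contact_force"])
print(index(camera("wrist")))
for r in rows(arc([274,278,282,286,290,293,294,294],.0155,z=.0335)): print(*map(float,r),sep=", ",end=",\n")
```

```text
[0.50656959 0.05478974 0.03301149] 179.89560014844577 [-2.77427187 -1.32768869  0.98174295]
[(229, np.float64(0.0248), np.float64(0.0594), np.float64(91.27)), (173, np.float64(0.0595), np.float64(0.0735), np.float64(119.26))]
-0.0036, -0.0005, -0.0005, -0.072,
-0.0066, -0.0013, -0.0005, -0.142,
-0.0097, -0.0019, -0.0005, -0.212,
-0.0128, -0.0022, -0.0006, -0.282,
-0.0159, -0.0023, -0.0006, -0.351,
-0.0183, -0.0023, -0.0006, -0.404,
-0.019, -0.0022, -0.0006, -0.421,
-0.019, -0.0022, -0.0006, -0.421,
```

Call:
servo_tool --increments '[-0.0036,-0.0005,0,-0.072,-0.0066,-0.0013,0,-0.142,-0.0097,-0.0019,0,-0.212,-0.0128,-0.0022,0,-0.282,-0.0159,-0.0023,0,-0.351,-0.0183,-0.0023,0,-0.404,-0.019,-0.0022,0,-0.421,-0.019,-0.0022,0,-0.421]'

```text
time: 10.2
ee_pos: [0.5256, 0.0525, 0.0329]
eef_rot: [0.649, -3.066, 0.002]
contact_force: [-1.5, -2.5, 1.4]
grip_width: -0.0001
```

Run:
```python
from h import *
print(pose()[0],pose()[2],sense()["contact_force"])
c=snap("wrist","w4",scale=1.5); print(index(c)); print(index(camera("top")))
for r in rows(arc([295,296,297,298],.0155,z=.0335)): print(*map(float,r),sep=", ",end=",\n")
```

```text
[0.5255662  0.05247147 0.03285141] 203.91686804633542 [-1.45195398 -2.45722046  1.41138582]
[(237, np.float64(0.0253), np.float64(0.0599), np.float64(116.31)), (175, np.float64(0.0598), np.float64(0.0735), np.float64(119.2))]
[(0, None), None]
-0.0008, -0.0001, -0.0006, -0.019,
-0.0016, -0.0003, -0.0006, -0.036,
-0.0023, -0.0006, -0.0006, -0.054,
-0.0031, -0.0008, -0.0006, -0.071,
```

View pics/w4.png

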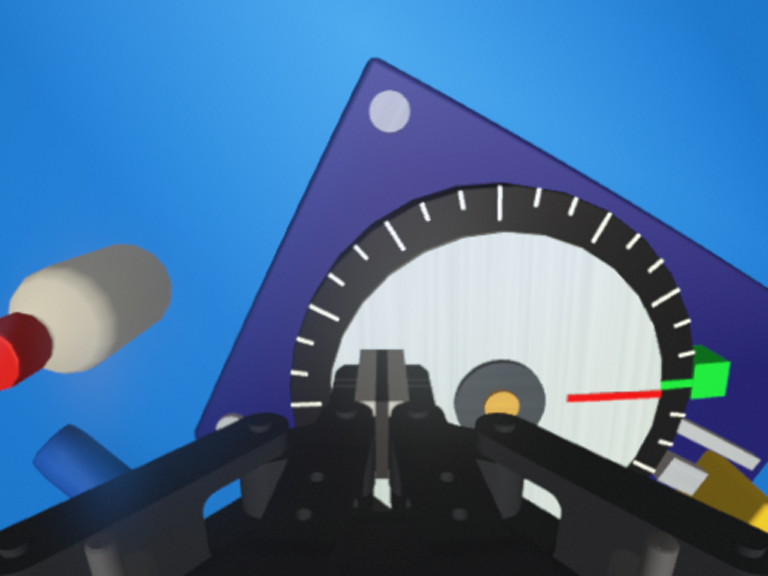

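Wrist view: red line (568,398)–(660,394), green inner end (663,386): a little short, as planned. Use a centre-independent measure: lateral offset of the green centroid from the extended red line.

```bash
cat >> h.py <<'E'
def remain(c):
    """remaining CCW angle (deg) from red line to green line, and same via centre"""
    im=c["color"].astype(int); S=[]
    for z,rm,m in ((.048,.0615,(im[...,0]>130)&(im[...,1]<80)&(im[...,2]<80)),(.044,.0725,(im[...,1]>130)&(im[...,0]<120)&(im[...,2]<150))):
        v,u=np.nonzero(m); P=np.array([ray(c,(a,b),z)[:2] for a,b in zip(u,v)]); r=np.hypot(*(P-C).T); S.append(P[r<rm])
    r,g=S; vx,vy,x,y=cv2.fitLine(r.astype(np.float32),cv2.DIST_L2,0,1e-5,1e-5).ravel()
    d=np.array([vx,vy]); d*=np.sign(d@(r.mean(0)-C)); e=g.mean(0)-r.mean(0); R=np.linalg.norm(g.mean(0)-C)
    lat=d[0]*e[1]-d[1]*e[0]
    A=lambda p:np.degrees(np.arctan2(*(p-C)[::-1]))
    off=d[0]*(C-r.mean(0))[1]-d[1]*(C-r.mean(0))[0]
    print("n",len(r),len(g),"line dir",A(d+C).round(2),"remain",np.degrees(np.arcsin(lat/R)).round(2),"via C",(A(g.mean(0))-A(r.mean(0))).round(2),"C off line mm",(off*1e3).round(2))
E
python3 - <<'E'
from h import *
for f in("w3","w4","w2"): remain(np.load(f"pics/{f}.npz"))
E
```

```text
n 237 176 line dir 35.94 remain 82.1 via C 81.61 C off line mm 0.1
n 257 102 line dir 115.51 remain 1.29 via C 0.99 C off line mm -0.6
n 185 143 line dir -3.74 remain 58.83 via C 121.45 C off line mm 0.09
```

Call:
servo_tool --increments '[0.006,0,0,0,0.012,0,0,0,0.012,0,-0.04,0,0.012,0.02,-0.08,0,0.012,0.04,-0.12,0,0.012,0.05,-0.12,0,0.012,0.05,-0.12,0]'

```text
time: 11.18
ee_pos: [0.4944, 0.0942, 0.1527]
eef_rot: [0.651, -3.065, 0.002]
contact_force: [-0.3, -0.2, 0.0]
grip_width: 0.0005
```

Run:
```python
from h import *
print(pose()[0],pose()[2],sense()["contact_force"])
c=camera("wrist"); np.savez("pics/w5.npz",**{k:np.array(v) for k,v in c.items()}); remain(c); print(c["T"][:3,3])
```

```text
[0.49437137 0.09418743 0.15273159] 203.99728225555577 [-0.28367947 -0.15440545  0.03078127]
n 22 52 line dir 113.23 remain 1.9 via C 1.27 C off line mm -2.55
[0.43333275 0.06786863 0.32316642]
```

Run:
```python
from h import *
print(rows([(.51,.06,.17,86.6)]))
```

```text
[[np.float64(-0.0006), np.float64(-0.0372), np.float64(-0.0179), np.float64(2.049)]]
```

Call:
servo_tool --increments '[0,-0.01,-0.018,0.18,0,-0.02,-0.018,0.36,0,-0.037,-0.018,0.54,0,-0.037,-0.018,0.72,0,-0.037,-0.018,0.9,0,-0.037,-0.018,1.08,0,-0.037,-0.018,1.26,0,-0.037,-0.018,1.44,0,-0.037,-0.018,1.62,0,-0.037,-0.018,1.8,0,-0.037,-0.018,2.049,0,-0.037,-0.018,2.049]'

```text
time: 12.72
ee_pos: [0.5085, 0.0592, 0.1682]
eef_rot: [-2.287, -2.146, 0.018]
contact_force: [0.5, 0.1, -0.2]
grip_width: 0.0001
```

Run:
```python
from h import *
print(pose()[0],pose()[2])
c=snap("wrist","w6",crop=(130,60,400,260),scale=2.9); remain(c); print(c["T"][:3,3])
```

```text
[0.50850758 0.05920519 0.16819024] 86.3571790746523Traceback (most recent call last):
  File "<stdin>", line 3, in <module>
  File "h.py", line 45, in remain
    v,u=np.nonzero(m); P=np.array([ray(c,(a,b),z)[:2] for a,b in zip(u,v)]); r=np.hypot(*(P-C).T); S.append(P[r<rm])
                                                                                          ~^~
ValueError: operands could not be broadcast together with shapes (0,) (2,)
```

View pics/w6.png

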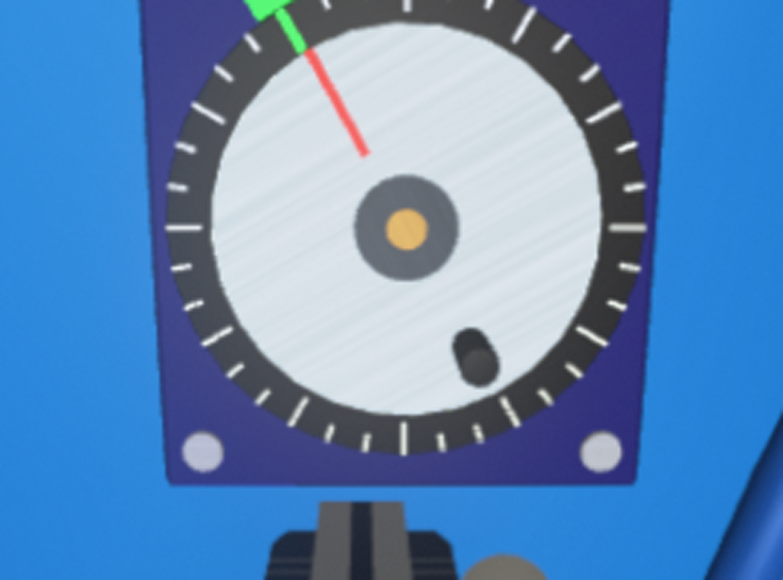

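Wrist view from above: red line (364,154)→(310,50), green inner end centre ≈(303,48): about 1–2° short. Loosen the colour threshold and measure.

```bash
sed -i 's/(im\[...,0\]>130)&(im\[...,1\]<80)&(im\[...,2\]<80)/(im[...,0]>150)\&(im[...,0]-im[...,1]>70)\&(abs(im[...,1]-im[...,2])<40)/; s/(im\[...,1\]>130)&(im\[...,0\]<120)&(im\[...,2\]<150)/(im[...,1]-im[...,0]>70)\&(im[...,1]-im[...,2]>60)/' h.py
python3 - <<'E'
from h import *
remain(np.load("pics/w6.npz")); remain(np.load("pics/w4.npz"))
E
```

```text
n 133 59 line dir 115.66 remain 1.45 via C 1.22 C off line mm -0.47
n 337 117 line dir 115.58 remain 1.37 via C 1.14 C off line mm -0.47
```

Run:
```python
from h import *
a=arc([294],.032,z=.15)[0]; print(a, rows([a]))
```

```text
(np.float64(0.5105494843646203), np.float64(0.04601551820058516), 0.15, 204) [[np.float64(-0.013), np.float64(0.0031), np.float64(0.0182), np.float64(-2.054)]]
```

Call:
servo_tool --increments '[-0.013,0.003,0,-0.18,-0.013,0.003,0,-0.36,-0.013,0.003,0,-0.54,-0.013,0.003,0,-0.72,-0.013,0.003,0,-0.9,-0.013,0.003,0,-1.08,-0.013,0.003,0,-1.26,-0.013,0.003,0,-1.44,-0.013,0.003,0,-1.62,-0.013,0.003,0.01,-1.8,-0.013,0.003,0.018,-2.054,-0.013,0.003,0.018,-2.054]'

```text
time: 14.28
ee_pos: [0.509, 0.0454, 0.148]
eef_rot: [0.655, -3.055, 0.0]
contact_force: [0.1, -0.3, 0.9]
grip_width: -0.0
```

Run:
```python
from h import *
print(rows(arc([294],.032,z=.034)+arc([294],.018,z=.034)+arc([294,294.7,295.4],.0155,z=.033)))
```

```text
[[np.float64(-0.0036), np.float64(-0.0005), np.float64(0.114), np.float64(0.003)], [np.float64(-0.0176), np.float64(-0.0005), np.float64(0.1137), np.float64(0.003)], [np.float64(-0.0201), np.float64(-0.0005), np.float64(0.1147), np.float64(0.003)], [np.float64(-0.0206), np.float64(-0.0007), np.float64(0.1147), np.float64(-0.009)], [np.float64(-0.0211), np.float64(-0.0009), np.float64(0.1147), np.float64(-0.021)]]
```

Call:
servo_tool --increments '[-0.003,0,0.04,0,-0.003,0,0.08,0,-0.003,0,0.105,0,-0.003,0,0.114,0,-0.003,0,0.114,0,-0.01,0,0.114,0,-0.016,0,0.114,0,-0.0175,0,0.114,0,-0.0175,0,0.114,0]'

```text
time: 15.4
ee_pos: [0.5234, 0.0523, 0.0341]
eef_rot: [0.655, -3.056, 0.001]
contact_force: [-0.3, -0.7, -0.9]
grip_width: -0.0003
```

Run:
```python
from h import *
print(sense()["contact_force"],pose()[0],pose()[2]); remain(camera("wrist"))
print(rows(arc([294,294.7,295.4],.0155,z=.033)))
```

```text
[-0.28635307 -0.6611764  -0.93741212] [0.52344243 0.05229987 0.03411241] 204.21492550459098
n 330 113 line dir 115.53 remain 1.3 via C 1.02 C off line mm -0.55
[[np.float64(-0.0025), np.float64(-0.0006), np.float64(0.0009), np.float64(0.004)], [np.float64(-0.003), np.float64(-0.0008), np.float64(0.0009), np.float64(-0.008)], [np.float64(-0.0035), np.float64(-0.001), np.float64(0.0009), np.float64(-0.021)]]
```

Call:
servo_tool --increments '[-0.0012,-0.0005,0,0,-0.0024,-0.0006,0,0,-0.0031,-0.0008,0,-0.01,-0.0031,-0.0008,0,-0.01]'

```text
time: 15.95
ee_pos: [0.5254, 0.0525, 0.0338]
eef_rot: [0.671, -3.05, 0.0]
contact_force: [-3.0, -1.4, 2.8]
grip_width: 0.0001
```

Run:
```python
from h import *
print(sense()["contact_force"],pose()[0],pose()[2]); remain(camera("wrist"));remain(camera("wrist"))
print(rows(arc([295,295.4],.0155,z=.033)))
```

```text
[-2.95404306 -1.38011872  2.82433967] [0.52540538 0.05247221 0.03383081] 204.79709222231892
n 335 114 line dir 115.75 remain 1.11 via C 0.8 C off line mm -0.6
n 333 111 line dir 116.13 remain 0.93 via C 0.72 C off line mm -0.41
[[np.float64(-0.0008), np.float64(-0.0001), np.float64(0.0008), np.float64(-0.004)], [np.float64(-0.0011), np.float64(-0.0002), np.float64(0.0008), np.float64(-0.011)]]
```

Contact, moving. About 0.9° (~0.65 mm) more.

Call:
servo_tool --increments '[-0.0004,0,0,0,-0.0008,0,0,0,-0.0008,0,0,0]'

```text
time: 16.42
ee_pos: [0.5264, 0.0529, 0.0339]
eef_rot: [0.67, -3.051, 0.001]
contact_force: [-1.7, -2.5, 2.5]
grip_width: -0.0001
```

Run:
```python
from h import *
print(sense()["contact_force"],pose()[0],pose()[2]); remain(camera("wrist"));remain(camera("wrist"))
```

```text
[-1.65682997 -2.47090624  2.49840138] [0.52642713 0.05285302 0.03386352] 204.78809119498527
n 334 112 line dir 117.46 remain -0.41 via C -0.6 C off line mm -0.36
n 334 112 line dir 117.46 remain -0.41 via C -0.6 C off line mm -0.36
```

Now within about half a degree. Back off and check from above.

Call:
servo_tool --increments '[0.006,0,0,0,0.014,0,0,0,0.016,0,-0.04,0,0.016,0,-0.08,0,0.016,0,-0.12,0.15,0.016,0,-0.135,0.33,0.016,0,-0.135,0.51,0.016,0,-0.135,0.69,0.016,0,-0.135,0.87,0.016,0,-0.135,1.05,0.016,0,-0.135,1.23,0.016,0,-0.135,1.4]'

```text
time: 18.02
ee_pos: [0.5139, 0.0467, 0.169]
eef_rot: [-1.463, -2.765, 0.018]
contact_force: [0.5, 1.1, 0.2]
grip_width: -0.0002
```

Run:
```python
from h import *
print(rows([(.51,.06,.17,86.6)]))
```

```text
[[np.float64(0.0132), np.float64(0.0042), np.float64(-0.001), np.float64(0.657)]]
```

Call:
servo_tool --increments '[0.003,0.004,-0.001,0.18,0.006,0.004,-0.001,0.36,0.01,0.004,-0.001,0.54,0.013,0.004,-0.001,0.657,0.013,0.004,-0.001,0.657,0.013,0.004,-0.001,0.657]'

```text
time: 18.77
ee_pos: [0.5099, 0.0597, 0.17]
eef_rot: [-2.278, -2.151, 0.023]
contact_force: [-0.1, -0.1, 0.0]
grip_width: 0.0
```

Run:
```python
from h import *
print(pose()[0],pose()[2])
c=snap("wrist","w7",crop=(180,20,330,150),scale=5); remain(c); remain(camera("wrist"))
print(rows([(.5305,.27,.17,86.6),(.5305,.27,.03,86.6)]))
```

```text
[0.50985831 0.05969524 0.17001194] 86.70647352404085
n 133 57 line dir 117.47 remain -0.29 via C -0.46 C off line mm -0.37
n 131 59 line dir 117.64 remain -0.34 via C -0.47 C off line mm -0.28
[[np.float64(0.2111), np.float64(0.0082), np.float64(-0.0011), np.float64(0.001)], [np.float64(0.2118), np.float64(0.0105), np.float64(0.1389), np.float64(0.001)]]
```

View pics/w7.png

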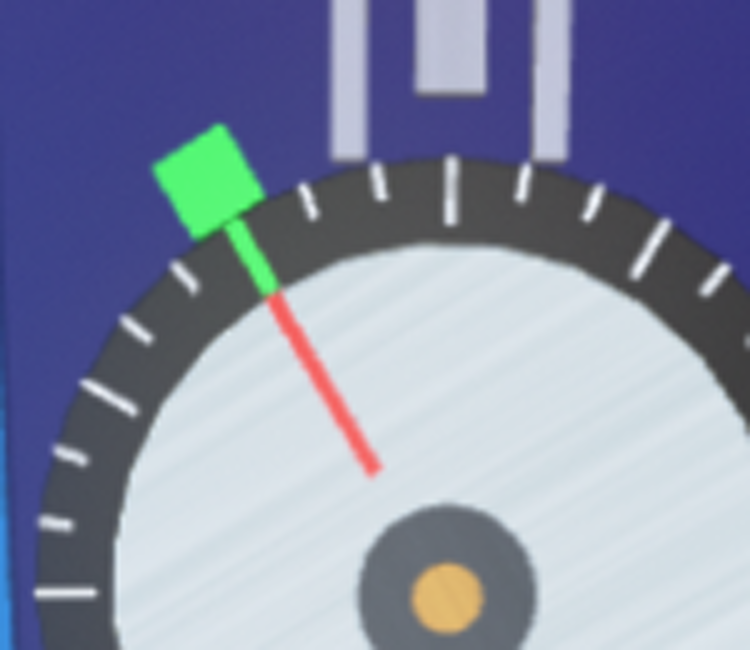

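Red and green lines meet squarely (tip (275,293), green inner end (268,292)), within ~0.4°. Now the lock tab.

Call:
servo_tool --increments '[0.05,0.002,0,0,0.1,0.004,0,0,0.15,0.006,0,0,0.192,0.008,0,0,0.192,0.008,0,0,0.192,0.008,0.04,0,0.192,0.009,0.08,0,0.192,0.009,0.115,0,0.192,0.009,0.115,0]'

```text
time: 20.0
ee_pos: [0.5254, 0.2482, 0.0514]
eef_rot: [-2.277, -2.147, 0.034]
contact_force: [0.9, -0.4, 1.1]
grip_width: 0.0001
```

Run:
```python
from h import *
u=np.array([np.cos(np.radians(86.6)),np.sin(np.radians(86.6))])
print(pose()[0],pose()[2],sense()["contact_force"])
for r in rows([(*(C+k*u),.023,86.6) for k in(.145,.135,.13,.111)]):print(r)
```

```text
[0.52543103 0.24823935 0.05137535] 86.64326731659183 [ 0.86280726 -0.43832908  1.12077758]
[np.float64(-0.0055), np.float64(0.0069), np.float64(0.0283), np.float64(0.001)]
[np.float64(-0.0155), np.float64(0.0069), np.float64(0.0284), np.float64(0.001)]
[np.float64(-0.0205), np.float64(0.0069), np.float64(0.0284), np.float64(0.001)]
[np.float64(-0.0395), np.float64(0.0069), np.float64(0.0285), np.float64(0.001)]
```

Call:
servo_tool --increments '[-0.002,0.007,0.01,0,-0.002,0.007,0.02,0,-0.004,0.007,0.028,0,-0.01,0.007,0.028,0,-0.015,0.007,0.028,0,-0.019,0.007,0.028,0,-0.023,0.007,0.028,0,-0.026,0.007,0.028,0,-0.029,0.007,0.028,0,-0.029,0.007,0.028,0]'

```text
time: 21.25
ee_pos: [0.5303, 0.2185, 0.0236]
eef_rot: [-2.278, -2.148, 0.034]
contact_force: [0.6, 1.6, 1.0]
grip_width: 0.0001
```

Run:
```python
from h import *
u=np.array([np.cos(np.radians(86.6)),np.sin(np.radians(86.6))])
p=pose()[0]; print(p,sense()["contact_force"],(p[:2]-C)@u)
for r in rows([(*(C+k*u),p[2],86.6) for k in(.115,.110)]):print(r)
snap("scene","s3",crop=(215,110,385,240),scale=4)
```

```text
[0.53029434 0.21852726 0.02360491] [0.56945143 1.62084912 1.02875289] 0.12136444488426512
[np.float64(-0.0064), np.float64(-0.0004), np.float64(0.0001), np.float64(0.001)]
[np.float64(-0.0114), np.float64(-0.0004), np.float64(0.0001), np.float64(0.001)]
```

View pics/s3.png

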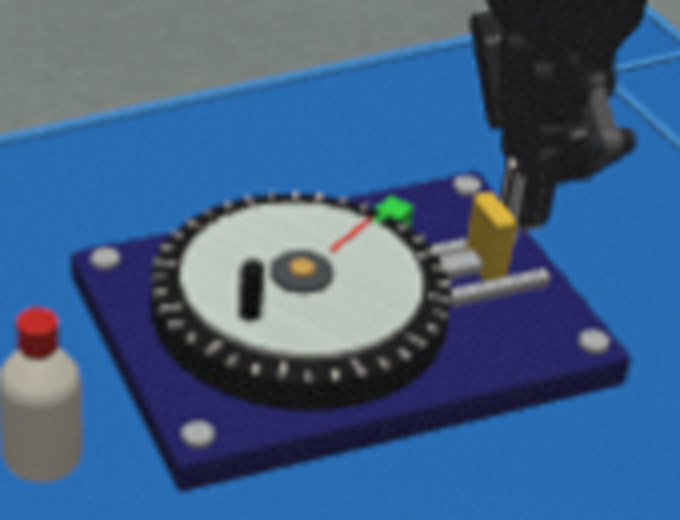

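Scene view: the finger bears on the tab, which has slid part-way (top from ≈(505,205) to (492,210)); dial and post undisturbed. Continue to the stop.

Call:
servo_tool --increments '[-0.002,0,0,0,-0.004,0,0,0,-0.006,0,0,0,-0.008,0,0,0,-0.009,0,0,0,-0.009,0,0,0]'

```text
time: 22.05
ee_pos: [0.5297, 0.2093, 0.0235]
eef_rot: [-2.278, -2.148, 0.034]
contact_force: [0.3, 0.4, 0.4]
grip_width: 0.0002
```

Call:
servo_tool --increments '[-0.001,0,0,0,-0.002,0,0,0,-0.002,0,0,0]'

```text
time: 22.42
ee_pos: [0.5296, 0.2082, 0.0236]
eef_rot: [-2.277, -2.147, 0.032]
contact_force: [-0.7, 5.3, -1.1]
grip_width: -0.0
```

Call:
servo_tool --increments '[-0.001,0,0,0,-0.002,0,0,0,-0.003,0,0,0,-0.003,0,0,0]'

```text
time: 22.92
ee_pos: [0.5297, 0.2081, 0.0237]
eef_rot: [-2.277, -2.143, 0.026]
contact_force: [-0.0, 11.0, -1.1]
grip_width: -0.0001
```

The tab is against its stop: no further travel, 11 N, at the expected 111 mm. Move clear and look.

Call:
servo_tool --increments '[0.01,0,0,0,0.03,0,0,0,0.04,0,0,0,0.04,0,-0.05,0,0.04,0,-0.1,0,0.0,0,-0.16,0,-0.05,0,-0.16,0,-0.1,0,-0.16,0,-0.13,0.01,-0.16,0,-0.15,0.02,-0.16,0,-0.15,0.02,-0.16,0,-0.15,0.02,-0.16,0]'

```text
time: 24.42
ee_pos: [0.5438, 0.058, 0.1833]
eef_rot: [-2.276, -2.143, 0.027]
contact_force: [0.6, 0.1, 0.1]
grip_width: -0.0001
```

Run:
```python
from h import *
print(pose()[0],pose()[2],sense()["contact_force"],sense()["time"])
c=snap("wrist","w8",scale=1.5); remain(c)
e=snap("scene","s4"); a=np.load("pics/s0.npz")["color"].astype(int)
D=(abs(a-e["color"].astype(int)).sum(2)>90).astype(np.uint8)
n,l,st,ce=cv2.connectedComponentsWithStats(D); print([(*s[:5],) for s in st[1:] if s[4]>15])
im=c["color"].astype(int); v,u=np.nonzero((im[...,0]>170)&(im[...,1]>150)&(im[...,2]<90))
P=np.array([ray(c,(p,q),.065)[:2] for p,q in zip(u,v)])-C; q=np.radians(86.6); y=P@[np.cos(q),np.sin(q)]; x=P@[np.sin(q),-np.cos(q)]; k=(y>.05)
print("tab y range",np.percentile(y[k],[2,50,98]).round(4),"x",np.percentile(x[k],[2,50,98]).round(4))
```

```text
[0.54379005 0.05795796 0.18334744] 86.54121379039373 [0.58567786 0.07542959 0.10637897] 24.425
n 127 52 line dir 117.48 remain -0.3 via C -0.46 C off line mm -0.31
[(np.int32(193), np.int32(0), np.int32(13), np.int32(15), np.int32(117)), (np.int32(137), np.int32(7), np.int32(14), np.int32(15), np.int32(114)), (np.int32(151), np.int32(22), np.int32(11), np.int32(7), np.int32(36)), (np.int32(133), np.int32(31), np.int32(10), np.int32(23), np.int32(89)), (np.int32(264), np.int32(37), np.int32(48), np.int32(80), np.int32(2373)), (np.int32(279), np.int32(153), np.int32(7), np.int32(16), np.int32(88)), (np.int32(325), np.int32(157), np.int32(22), np.int32(22), np.int32(324)), (np.int32(298), np.int32(164), np.int32(10), np.int32(9), np.int32(24)), (np.int32(274), np.int32(174), np.int32(8), np.int32(17), np.int32(106)), (np.int32(331), np.int32(177), np.int32(6), np.int32(4), np.int32(17)), (np.int32(294), np.int32(186), np.int32(9), np.int32(12), np.int32(30))]
tab y range [0.089  0.0947 0.0993] x [-0.0125 -0.0011  0.0133]
```

```bash
python3 -c "
from h import *
print(sign_off(), sense()['contact_force'])"
```

```text
the job is handed in; nothing more can be done
the job is handed in; nothing more can be done
```

I turned the dial about 121.5° by pushing its post with the closed fingertip. I then pushed the lock tab home, moved clear and handed the job in at about 24.5 s. Contact forces while turning the dial were about 3–4 N.

**Last checks:**
- **Dial:** the red index line is 0.3–0.5° past the green target line, and it did not move when I pushed the lock.
- **Lock tab:** it sits against its stop, where an 11 N push gave no further travel. Its top spans 89–99 mm from the dial's axis, against 89–101 mm expected when fully home.
- **Other objects:** the scene camera shows no change at the screwdriver, bottle or bushing.
- **Robot:** the tool is clear of everything, and the contact force reads within noise of zero.

**What disagreed or failed:**
- **Fingertip position:** the real fingertip stands about 28 mm behind the reported TCP. My first approach therefore passed harmlessly above the post, and I corrected for this afterwards.
- **Final picture:** the viewer's picture limit stopped me from viewing the last image, so the final dial and tab checks are measured from that image by code only. The dial alignment had been seen by eye in an earlier close-up, before the lock push.

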